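# Push the regiment tray into the fort lane past a sprung gate

### The arm

A 6-joint arm with a two-finger parallel gripper is mounted at the origin on the work surface. World frame = base frame: x ahead of the robot, y to its left, z up, the work surface at z = 0. Lengths are in m, angles in rad, forces in N, time in s.
With the tool pointing down it reaches from about 0.275 to 0.75 m from the base axis. Payload 10.2 kg.
Tool frame: the origin (TCP) lies midway between the tips of the shut fingers; the grasp point (between the pads) lies 19 mm behind it (env.hold_point_z is the distance from the TCP to the grasp point, in m); x points along the fingers, z is the direction in which the jaws open and shut, and the axes are right-handed (so a half turn about x gives the same grasp; the last joint's range is limited). The gripper opens to 85 mm and grips with 20 to 120 N. Pads are 22 mm wide; open, the fingers measure 114 mm over their backs; the gripper's body (76 mm by 85 mm) begins 54 mm behind the grasp point. The pads swing forward as they close: fully open they stand 13 mm farther back than shut.
Start: joints at [-1.502, 0.313, 1.498, -0, 1.331, -0.223], TCP at [0.151, -0.503, 0.231] pointing down, gripper open.
Joint ranges: [-2.94, 2.94], [-0.97, 2.17], [0.19, 2.56], [-1.23, 4.37], [0.02, 3.11], [-2.88, 2.88]. Speed limits (rad/s): [2.39, 2.39, 3.01, 3.14, 3.14, 3.14].

### API

Orientations are given as a unit quaternion [x, y, z, w].
In Python, from bench import env, kinematics, monitor, eyes, job gives the robot as it stands. The module is installed in compiled form; this text tells all that it offers. Calls block until the motion is done:
- env.reach(position, orientation): joint-space move of the TCP to a pose.
- env.movel(position, velocity=0.15, frame=None, guard=None): straight line of the TCP; frame=None keeps the orientation; velocity is the mean speed in m/s. With guard (N) it stops when the force on the tool has changed by that much, and returns True; else False.
- env.set_joints(angles): joint-space move.
- env.release() and env.close_gripper(effort=None): open the fingers fully, or close them until they stop; effort is the grip in N (None keeps the last).
- env.hold(seconds).
- kinematics.ik(position, orientation): joint angles nearest the present ones, or None.
- monitor.sense(): the state.
- eyes.grab_frame(name): name is "scene" or "top" or "wrist"; returns a dict with "frame" (480x640x3 uint8, red, green, blue), "mtx" (3x3 intrinsics, pixels), "view" (4x4, takes a point from world to camera coordinates). Camera axes: x right, y down, z forward; pixel columns grow to the right and rows downward; lengths in m; the calibration is good to about 2 mm. A picture is of the moment at which its call begins. There is no depth.
A pose or a line that the arm cannot do raises env.MotionError and nothing moves.
- job.hand_in(): hands the job in, once; it reports no verdict.
The state is a dict: "clock": time; "joints": joint angles; "qvel": joint speeds; "joint_efforts": joint torques, N m; "position": TCP position; "ee_rot": TCP orientation; "contact_force": force on the tool from outside, world axes, zero at the start; "ft_torque": the same for the moment, N m; "finger_gap": opening from 0.0 (shut) to 1.0 (fully open).
Only numpy, scipy, OpenCV 4.12 (cv2) and the standard library are available. Lean on these libraries where they do the work, as an engineer would, in place of code of your own. Each camera call takes 0.05 s, during which the arm holds its last target. There are 200 camera calls.

### The job

Bring the regiment in: hold the red sprung gate open with a fingertip and, keeping it open, push the green tray along the lane, past the gate and fully home against the end stop, then take the hand away so that the gate closes behind it. The gate must never touch the tray, the tray is only pushed, never lifted or tipped, and the figures, die, can and other things standing about stay where they are.

Things in the scene. Friction and masses are not known exactly. Their poses are not given: they have to be found in the camera images.
- chute: Fixed straight lane (chute) of pale board. +y is the travel direction, -x the gate side; origin on the table (z=0) under the middle of the gate panel. Floor top z=3 mm, from its open end y=-190 to the stop at y=+116. Inside x=-30 to +30 mm. Plain-side (+x) wall 4 mm thick, top z=18; gate-side curb 4 mm thick (x=-34 to -30), top z=8, so fingertips above 8 mm pass over it.
- end_stop (a point): Middle of the end stop's face, on the lane floor at lane y=+116 mm; the stop is 25 mm high. Against it the tray's origin is at lane y=+76 mm, its rear 16 mm past the gate panel.
- gate (a joint): Angle (rad) of the red gate leaf about its hinge line. 0 = closed, leaning 52 degrees from upright in over the lane. Push its lane-side face outwards (lane -x) to open: 0.91 = upright, 1.60 = stop, leaning out. From 0.6 up it clears the tray. A spring always shuts it (about 2 to 4 N at its roller); it never stays open by itself. The tray cannot push it open.
- gate_hinge (a point): Point of the hinge line at lane x=-50, y=0, z=8 mm; the line runs along the lane's y, outside the curb. The leaf is one flat 4 mm plate with two parts, a tall panel and a long low wing; a thin aluminium roller along the wing turns freely, so a finger pushing it outwards rolls on it and can slide along it, past the panel, while holding the gate open.
- gate_panel_tip (a point): Middle of the free edge of the gate panel, at lane y=0 (moves with the gate). The panel spans lane y=-20 to +20 mm and reaches 56 mm from the hinge line: closed it bars the tray, its edge at lane x=-6, z=42 mm; upright its top is at z=64 mm. A 14 mm lip on its entry edge is bent 30 degrees outwards, as a lead-in for the hand: hold the gate upright or further before the hand comes to it.
- gate_wing_end (a point): Entry end (lane y=-180 mm) of the axis of the wing's roller (moves with the gate). Roller 8 mm diameter, axis 24 mm from the hinge line, spanning lane y=-180 to +60 mm, so it also lies beside and behind the waiting tray. Gate closed: axis at lane x=-31, z=23 mm; upright: x=-50, z=32 mm. Push it outwards with a finger's outer side.
- tray: Loose green tray of olive figures in the lane, about 0.2 kg. Base 56 (x) by 80 (y) by 8 mm; origin under its middle, +y its front, pointing along the lane. A yellow push board 36 mm wide, 4 mm thick stands flush with its rear edge (y=-40 mm), from 8 to 42 mm above the underside; a pale parapet 40 mm wide, as high, stands at the front edge (y=+40).
- figure_blue: Bystander: loose blue game figure, 32 mm round base, 60 mm tall; origin under the base
- figure_rust: Bystander: loose rust-red game figure, 32 mm round base, 60 mm tall; origin under the base
- drink_can: Bystander: green drinks can, 66 mm diameter, 150 mm tall; origin under its base
- die: Bystander: white die, 16 mm; origin under its base
- tokens: Bystander: stack of white and black round tokens, 40 mm diameter, 12 mm high, one piece; origin under its base
- tape_measure: Bystander: yellow and black tape measure, 62 x 40 x 58 mm high; origin under its base
- card_box: Bystander: blue card box, 65 x 90 x 22 mm high; origin under its base
Not all that is in view belongs to the job. Of the things like the tray, leave any that is turquoise; of the rest the smaller one is meant.

How it is judged:
By the outcome, as a careful person would: the job done as asked, in the order asked, and still so for the second after the job is handed in, with the robot touching nothing.
It also fails if it takes over 43 s, if anything falls off the work surface, if the arm or the gripper's body presses on something with over 40 N, if the wrist force passes 120 N, or if a joint passes its speed limit or range.

## Working session

There is one attempt and no reset: what is moved stays moved. The work goes in short steps, each a Python script; the robot and the scene stay as the last script left them, time stands still between calls to the robot, and variables do not carry over. Pictures are saved under pics/ and viewed, about 8 in all and at most 12, crops included, and the job is handed in when it is done.

```bash
mkdir -p pics; cat > h.py <<'E'
from bench import env, kinematics, monitor, eyes, job
import numpy as np, cv2
from scipy.spatial.transform import Rotation as R
def snap(name, fn, crop=None, scale=1):
    d=eyes.grab_frame(name); np.savez('pics/'+fn+'.npz',**d)
    im=d['frame'][:,:,::-1]
    if crop: im=im[crop[1]:crop[3],crop[0]:crop[2]]
    if scale!=1: im=cv2.resize(im,None,fx=scale,fy=scale,interpolation=cv2.INTER_CUBIC)
    cv2.imwrite('pics/'+fn+'.png',im); return d
def unproj(d,uv,z):
    V=d['view'];C=-V[:3,:3].T@V[:3,3]
    r=V[:3,:3].T@np.linalg.inv(d['mtx'])@np.array([uv[0],uv[1],1.])
    return C+r*(z-C[2])/r[2]
def proj(d,p):
    c=d['view']@np.append(p,1); q=d['mtx']@c[:3]; return q[:2]/q[2]
E
python3 - <<'E'
from h import *
a=snap('top','top0'); b=snap('scene','scene0')
print(monitor.sense()['clock'],monitor.sense()['ee_rot'],monitor.sense()['finger_gap'],env.hold_point_z)
for d in(a,b): print(d['mtx'],d['view'])
E
```

```text
0.1 [ 0.42231493  0.56763876 -0.42170364  0.56709997] 1.001231655492774 0.0187
[[565.62763431   0.         314.6681038 ]
 [  0.         565.62763431 242.80877881]
 [  0.           0.           1.        ]] [[-0.00393106 -0.99993891 -0.01033077  0.02492729]
 [-0.98118316  0.00585119 -0.19299057  0.55636956]
 [ 0.19303923  0.00937772 -0.98114622  0.93552726]
 [ 0.          0.          0.          1.        ]]
[[464.81107814   0.         322.22230077]
 [  0.         464.81107814 238.45685708]
 [  0.           0.           1.        ]] [[-0.26170626  0.96514396 -0.00263838  0.1632093 ]
 [ 0.58951365  0.15768554 -0.79221772 -0.27894132]
 [-0.76418812 -0.2088837  -0.61023284  1.20278712]
 [ 0.          0.          0.          1.        ]]
```

View pics/top0.png

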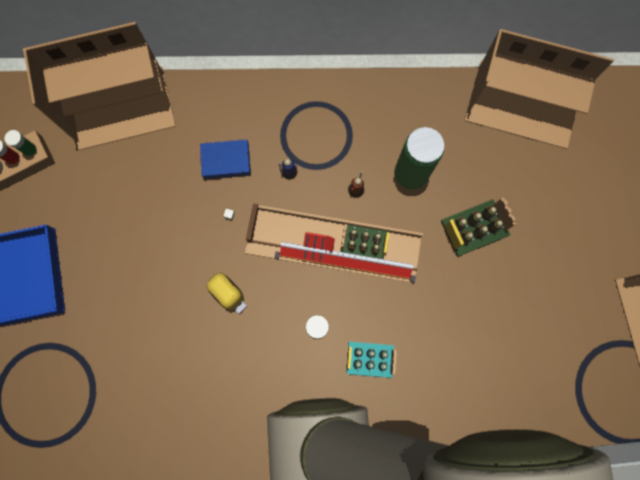

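View pics/scene0.png

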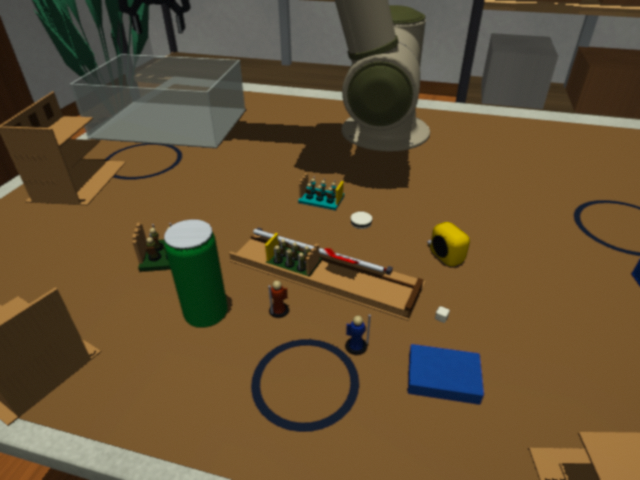

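Candidates for the tray are the green tray in the lane (367,242), the larger dark-green tray (480,226) and the turquoise one (371,360). I drop the turquoise one. Of the two green ones, the smaller is the one in the lane, so I choose (367,242). Next is a close crop to check that choice and measure the lane.

```bash
python3 - <<'E'
import cv2
im=cv2.imread('pics/top0.png'); cv2.imwrite('pics/c1.png',cv2.resize(im[190:300,235:435],None,fx=4,fy=4,interpolation=cv2.INTER_CUBIC))
E
```

```text
(no output)
```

View pics/c1.png

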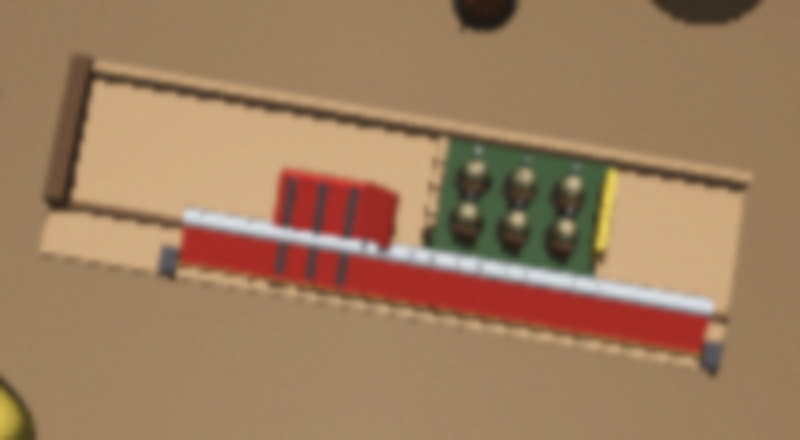

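```bash
cat > fit.py <<'E'
from h import *
from scipy.optimize import least_squares
d=dict(np.load('pics/top0.npz')); b=dict(np.load('pics/scene0.npz'))
F=[((34,-190,18),(751,177)),((34,116,18),(92,61)),((-31,-180,23),(713,306)),((-31,60,23),(184,215)),((-6,20,42),(283,170)),((-6,-20,42),(369,183))]
W=np.array([f[0] for f in F])/1e3; P=np.array([(235+(f[1][0]+.5)/4-.5,190+(f[1][1]+.5)/4-.5) for f in F])
def l2w(p,q): 
    c,s=np.cos(q[2]),np.sin(q[2]); return np.array([q[0]+c*p[0]-s*p[1],q[1]+s*p[0]+c*p[1],p[2]])
r=least_squares(lambda q:np.concatenate([proj(d,l2w(p,q))-u for p,u in zip(W,P)]),[.5,0,0],loss='soft_l1')
q=r.x
if __name__=='__main__':
    print(q); print(r.fun.reshape(-1,2).round(2) )
    def w2l(p): c,s=np.cos(q[2]),np.sin(q[2]); e=p[:2]-q[:2]; return (np.array([c*e[0]+s*e[1],-s*e[0]+c*e[1]])*1e3).round(1)
    g=lambda u,v,z:w2l(unproj(d,(235+(u+.5)/4-.5,190+(v+.5)/4-.5),z))
    print('board',g(617,170,.045),g(606,255,.045),'base front',g(447,138,.011),'rear',g(594,273,.011))
    print('can base',w2l(unproj(b,(203,312),0)),'can top',w2l(unproj(b,(190,236),.15)),w2l(unproj(d,(425,143),.15)))
    for n,uv in dict(blue=(289,172),rust=(357,192),die=(229,214),tokens=(317,327)).items(): print(n,w2l(unproj(d,uv,0.005)))
E
python3 fit.py
python3 - <<'E'
from fit import *
c,s=np.cos(q[2]),np.sin(q[2])
X=np.array([c,s,0]);Y=np.array([-s,c,0]);Z=np.array([0,0,1.])
print(l2w((0,-.12,0),q))
for t in (0,15,20,25,30):
  a=np.deg2rad(t)
  ap=-np.sin(a)*X-np.cos(a)*Z   # tool x
  jz=np.cos(a)*X-np.sin(a)*Z
  for sg in(1,-1):
    z=sg*jz; M=np.stack([ap,np.cross(z,ap),z],1); qt=R.from_matrix(M).as_quat()
    for p in ((-.02,-.14,.02),(-.03,.02,.02),(0,-.14,.1)):
      print(t,sg,p,np.round(kinematics.ik(l2w(p,q),qt),2) if kinematics.ik(l2w(p,q),qt) is not None else None)
E
```

```text
[ 0.58122134  0.01901155 -0.18167922]
[[ 0.36 -0.71]
 [ 0.19 -0.08]
 [-0.32  0.49]
 [ 0.21  0.22]
 [-0.57 -0.3 ]
 [ 0.08  0.29]]
board [  18.8 -126.9] [ -19.8 -128. ] base front [ 28.1 -50.6] rear [ -22.3 -126.8]
can base [ 154.3 -157.5] can top [ 158.  -145.9] [ 151.5 -153.5]
blue [110.1  72.6]
rust [ 93.7 -60. ]
die [ 10.5 167.5]
tokens [-165.6  -30.3]
[ 0.55953957 -0.09901345  0.        ]
0 1 (-0.02, -0.14, 0.02) [-0.43  0.62  1.64 -0.    0.88 -0.24]
0 1 (-0.03, 0.02, 0.02) [-0.13  0.63  1.62 -0.    0.89  0.05]
0 1 (0, -0.14, 0.1) [-0.42  0.54  1.53 -0.    1.08 -0.23]
0 -1 (-0.02, -0.14, 0.02) None
0 -1 (-0.03, 0.02, 0.02) None
0 -1 (0, -0.14, 0.1) None
15 1 (-0.02, -0.14, 0.02) [-0.4   0.75  1.43 -0.06  1.23 -0.19]
15 1 (-0.03, 0.02, 0.02) [-0.14  0.76  1.4   0.01  1.24  0.04]
15 1 (0, -0.14, 0.1) [-0.39  0.68  1.31 -0.05  1.41 -0.19]
15 -1 (-0.02, -0.14, 0.02) None
15 -1 (-0.03, 0.02, 0.02) None
15 -1 (0, -0.14, 0.1) None
20 1 (-0.02, -0.14, 0.02) [-0.39  0.79  1.35 -0.07  1.34 -0.18]
20 1 (-0.03, 0.02, 0.02) [-0.14  0.8   1.33  0.02  1.35  0.04]
20 1 (0, -0.14, 0.1) [-0.38  0.73  1.23 -0.07  1.52 -0.19]
20 -1 (-0.02, -0.14, 0.02) None
20 -1 (-0.03, 0.02, 0.02) None
20 -1 (0, -0.14, 0.1) None
25 1 (-0.02, -0.14, 0.02) [-0.38  0.84  1.28 -0.09  1.45 -0.17]
25 1 (-0.03, 0.02, 0.02) [-0.14  0.85  1.26  0.02  1.47  0.04]
25 1 (0, -0.14, 0.1) [-0.38  0.78  1.16 -0.08  1.63 -0.18]
25 -1 (-0.02, -0.14, 0.02) None
25 -1 (-0.03, 0.02, 0.02) None
25 -1 (0, -0.14, 0.1) None
30 1 (-0.02, -0.14, 0.02) [-0.38  0.9   1.2  -0.1   1.56 -0.17]
30 1 (-0.03, 0.02, 0.02) [-0.14  0.91  1.18  0.02  1.58  0.04]
30 1 (0, -0.14, 0.1) [-0.37  0.84  1.08 -0.1   1.73 -0.18]
30 -1 (-0.02, -0.14, 0.02) None
30 -1 (-0.03, 0.02, 0.02) None
30 -1 (0, -0.14, 0.1) None
```

Choice confirmed: the small green tray with the olive figures is in the lane, its yellow board at crop (611,212) and its rear at about lane y=-127. The closed gate panel is at crop (335,205). The lane fit residuals are under 1 px.

Plan: shut the fingers and tilt the hand 25° about the lane axis. The outer side then bears on the roller and the flat front overlaps the push board. I enter behind the tray.

```bash
cat >> h.py <<'E'
LQ=[0.58122134,0.01901155,-0.18167922]
c_,s_=np.cos(LQ[2]),np.sin(LQ[2])
X=np.array([c_,s_,0]);Y=np.array([-s_,c_,0]);Z=np.array([0,0,1.])
def L(x,y,z): return np.array([LQ[0],LQ[1],0])+(x*X+y*Y+z*Z)/1e3
def ori(t):
    a=np.deg2rad(t); ap=-np.sin(a)*X-np.cos(a)*Z; z=np.cos(a)*X-np.sin(a)*Z
    return R.from_matrix(np.stack([ap,np.cross(z,ap),z],1)).as_quat()
def st(tag=''):
    s=monitor.sense(); e=s['position']-np.array([LQ[0],LQ[1],0]); f=s['contact_force']
    print(tag,round(s['clock'],2),'lane',np.round([e@X*1e3,e@Y*1e3,e[2]*1e3],1),'F',np.round([f@X,f@Y,f[2]],2),flush=True)
E
python3 - <<'E'
from h import *
env.close_gripper(20); st('closed')
env.reach(L(-3,-152,130),ori(25)); st('above')
print(env.movel(L(-3,-152,11),.1,guard=8)); st('down')
print(env.movel(L(-14,-152,11),.05,guard=15)); st('touch')
print(env.movel(L(-32.8,-152,19.6),.03,guard=25)); st('open')
snap('scene','s1',(200,190,440,330),3.3); snap('top','t1',(235,180,435,300),4)
E
```

```text
closed 0.87 lane [-328.8 -591.   231.3] F [ 0.52  0.14 -0.  ]
above 2.88 lane [  -3.  -153.1  130.3] F [ 0.33 -0.1   0.73]
False
down 4.22 lane [  -2.6 -152.1   11.6] F [-0.92 -0.48 -0.87]
False
touch 4.59 lane [ -13.9 -152.    11.4] F [ 0.53 -0.83 -0.16]
False
open 5.43 lane [ -31.1 -152.2   21.6] F [7.76 0.63 9.94]
```

View pics/s1.png

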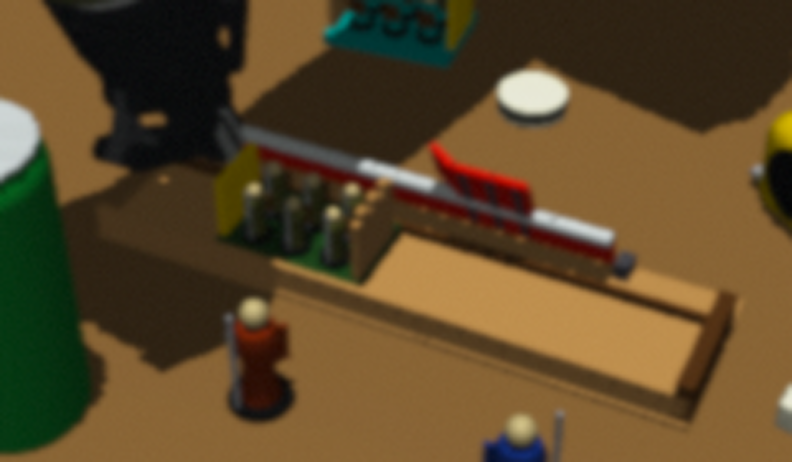

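View pics/t1.png

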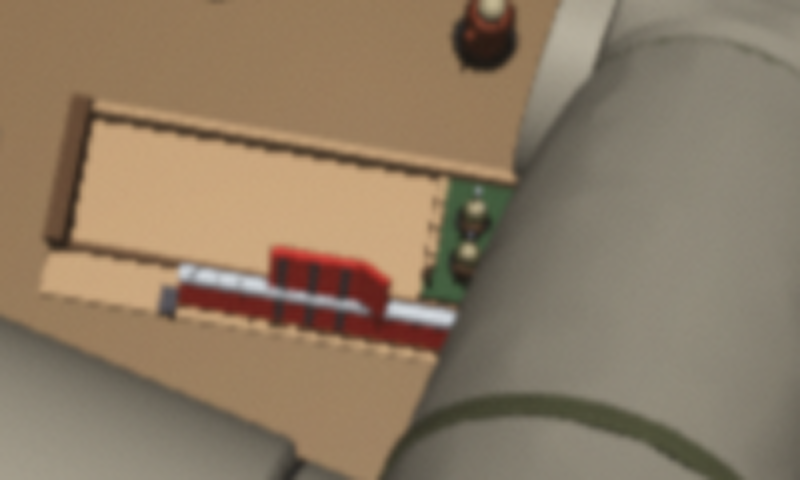

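```bash
python3 - <<'E'
from h import *
d=dict(np.load('pics/t1.npz'));st('now')
f=lambda u,v:np.array([235+(u+.5)/4-.5,180+(v+.5)/4-.5])
from scipy.optimize import minimize_scalar
for uv,y in (((272,247),20),((358,262),-20)):
  def e(g):
    l=.908-g; return np.linalg.norm(proj(d,L(-50+56*np.sin(l),y,8+56*np.cos(l)))-f(*uv))
  r=minimize_scalar(e,(0,1.2),bounds=(0,1.6),method='bounded'); print(y,r.x,r.fun)
# roller far end
e=lambda g:np.linalg.norm(proj(d,L(-50+24*np.sin(.908-g),60,8+24*np.cos(.908-g)))-f(180,274))
r=minimize_scalar(e,bounds=(0,1.6),method='bounded');print('roller',r.x,r.fun)
snap('wrist','w1',None,1.25)
E
```

```text
now 5.53 lane [ -31.1 -152.2   21.6] F [ 7.48  1.63 10.28]
20 0.4836872815506368 0.2565691821283217
-20 0.48479079817947585 0.8664717517052172
roller 0.5137963020072869 0.09424116229979247
```

View pics/w1.png

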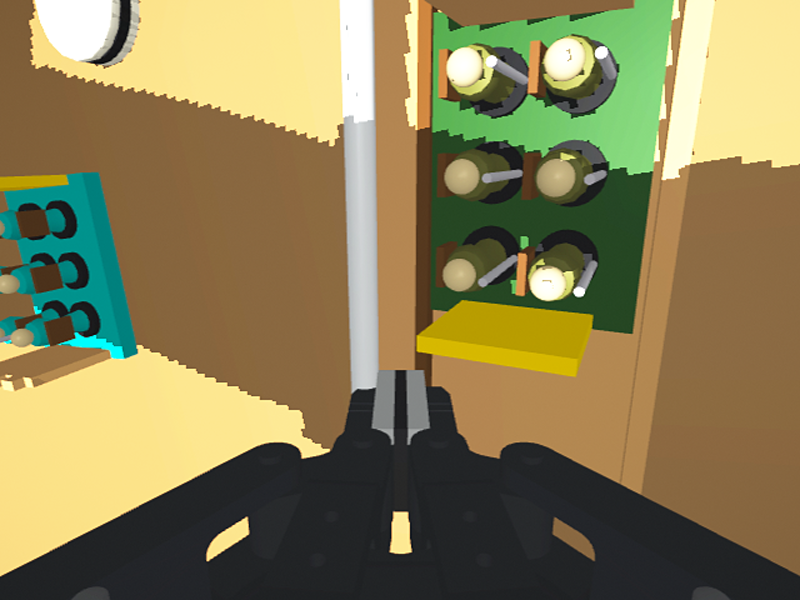

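The gate is only at about 0.49. The wrist view shows narrow silver pads at (400,400) with a wider finger behind them from (345,400) to (455,400), so the roller has caught under that shoulder. I'll back off, re-enter upright and lower so the wide part bears on the roller, and tilt afterwards.

```bash
cat >> h.py <<'E'
from scipy.optimize import minimize_scalar
def gang(d,uv,y=20):
    e=lambda g:np.linalg.norm(proj(d,L(-50+56*np.sin(.908-g),y,8+56*np.cos(.908-g)))-np.array(uv))
    r=minimize_scalar(e,bounds=(0,1.6),method='bounded'); return r.x,r.fun
E
python3 - <<'E'
from h import *
env.movel(L(-8,-152,14),.04); st('back')
env.movel(L(-8,-152,12),.05,frame=ori(0)); st('upright')
print(env.movel(L(-8,-152,5.8),.03,guard=8)); st('low')
print(env.movel(L(-20,-152,11),.03,guard=20)); st('push')
print(env.movel(L(-31.5,-152,11.5),.03,guard=25)); st('open')
env.movel(L(-35.8,-152,13.2),.02,frame=ori(25)); st('tilt')
snap('top','t2',(235,180,435,300),4); snap('wrist','w2',None,1.25)
E
```

```text
back 6.37 lane [  -8.3 -152.    13.8] F [-0.08  0.44 -0.38]
upright 6.99 lane [  -7.7 -152.2   12.4] F [-0.43 -0.03  0.14]
False
low 7.35 lane [  -8.  -151.9    5.3] F [-0.07 -0.92  0.16]
False
push 7.93 lane [ -19.9 -152.    11.2] F [1.88 0.16 0.97]
False
open 8.47 lane [ -31.6 -152.    11.5] F [ 1.87 -0.45 -0.56]
tilt 9.08 lane [ -36.  -152.    12.7] F [ 0.74 -1.29 -0.88]
```

View pics/t2.png

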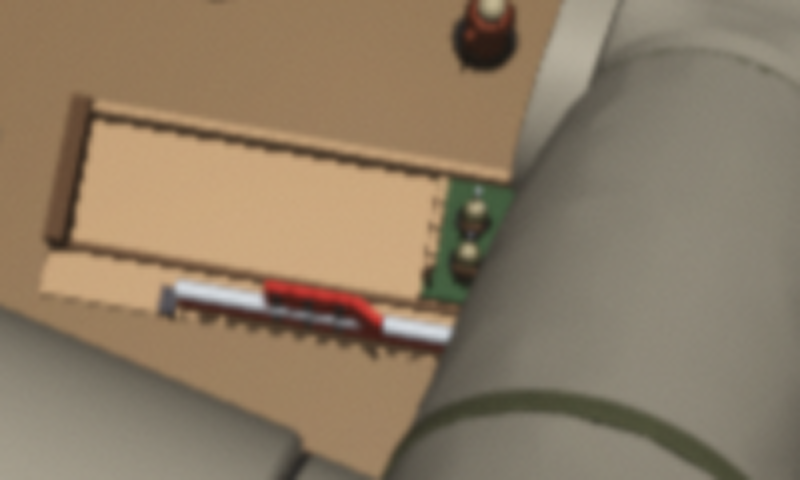

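View pics/w2.png

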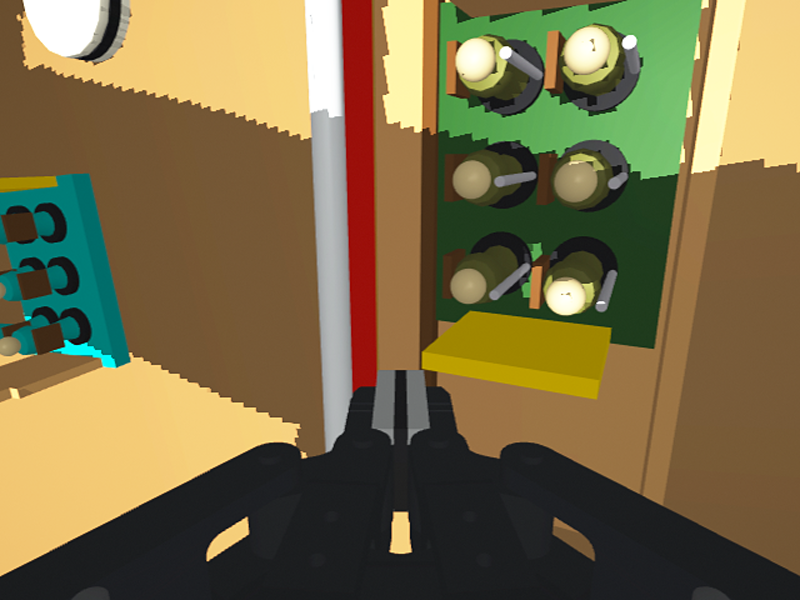

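```bash
python3 - <<'E'
from h import *
g=gang(dict(np.load('pics/t2.npz')),(235+266.5/4-.5,180+285.5/4-.5)); print('gate',g)
if g[0]>.68:
    print(env.movel(L(-35.8,-125,13.2),.04,guard=8)); st('p1')
    snap('wrist','w3',(240,150,480,360),3.3); 
E
```

```text
gate (np.float64(0.8143814566910108), np.float64(0.7146833775269144))
False
p1 10.01 lane [ -35.9 -124.5   13.1] F [ 2.66  1.69 -0.12]
```

View pics/w3.png

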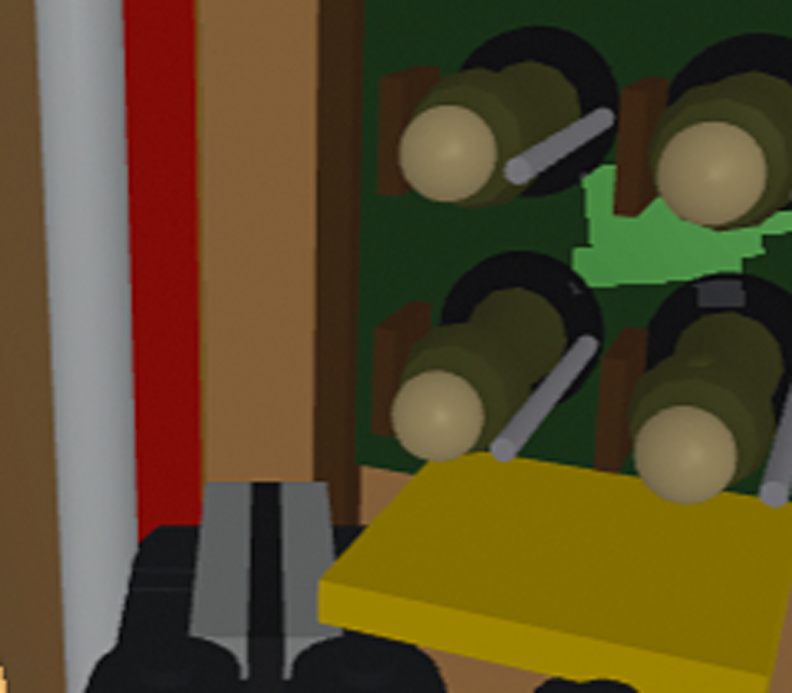

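The gate is held at 0.81. The wrist camera looks from ahead: the board's left edge (320,600) hides the finger's right part, so about 8–10 mm of finger is behind the board. I'll continue to just before the lip and check.

```bash
python3 - <<'E'
from h import *
for y in (-100,-75,-52):
    r=env.movel(L(-35.8,y,13.2),.05,guard=10); st(str(r))
    if r: break
snap('top','t3',(235,180,435,300),4)
E
```

```text
False 10.71 lane [-35.9 -99.4  13.2] F [ 1.82  1.9  -1.02]
False 11.36 lane [-35.9 -74.4  13.2] F [ 1.76  1.98 -0.46]
False 11.97 lane [-35.9 -51.4  13.2] F [ 2.02  1.59 -0.94]
```

View pics/t3.png

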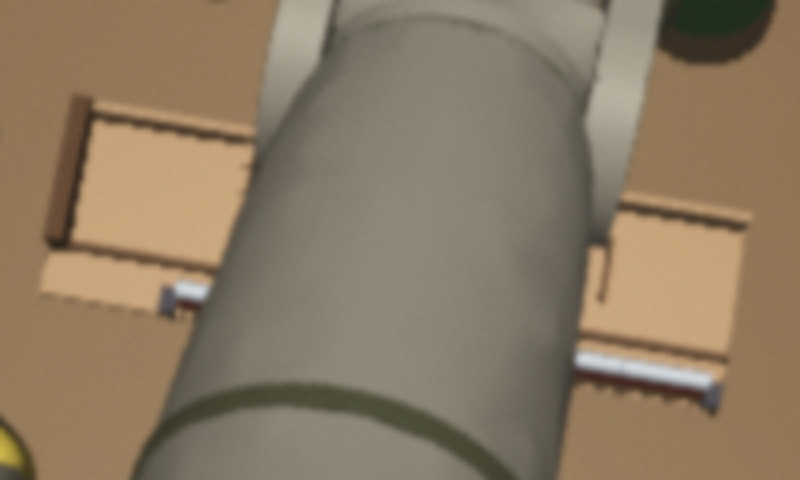

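```bash
python3 - <<'E'
from h import *
snap('scene','s3',(200,190,440,330),3.3); st()
E
```

```text
12.07 lane [-35.9 -51.7  13.2] F [ 2.69  2.15 -0.63]
```

View pics/s3.png

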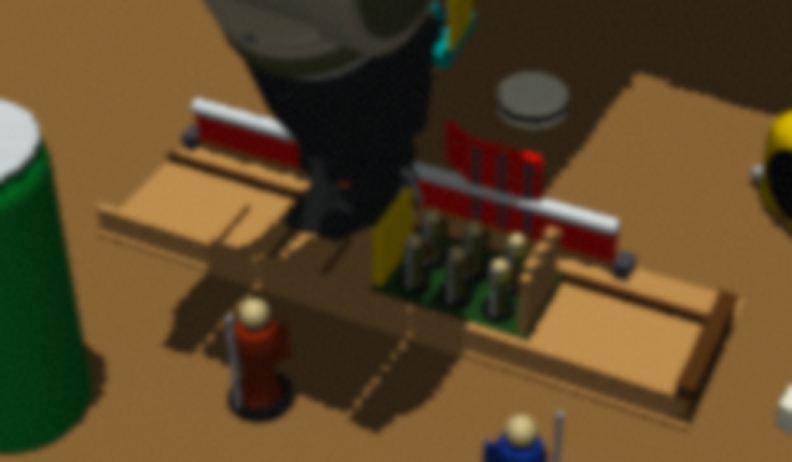

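Tray (board at (390,240)) is moving ahead of the hand and the gate panel (490,165) is clear of it. Before the lip I'll open the gate slightly more, to about 0.9, so the knuckles clear the panel top, then push home with a light guard.

```bash
python3 - <<'E'
from h import *
env.movel(L(-35.8,-54,13.2),.05)
env.movel(L(-38,-54,13.2),.03); st('wider')
ok=True
for y in (-35,-20,-5,10):
    r=env.movel(L(-38,y,13.2),.04,guard=8); st(str(r))
    if r: ok=False;break
if ok:
    r=env.movel(L(-38,33,13.2),.02,guard=4); st('home '+str(r))
snap('scene','s4',(200,190,440,330),3.3)
E
```

```text
wider 12.57 lane [-38.1 -54.2  13.2] F [ 2.34 -1.   -1.28]
False 13.19 lane [-38.1 -34.3  13.2] F [ 2.86  1.84 -0.62]
False 13.72 lane [-38.1 -19.3  13.2] F [ 2.49  1.5  -1.48]
False 14.24 lane [-38.1  -4.4  13.2] F [ 2.32  1.67 -0.71]
False 14.77 lane [-38.1  10.7  13.2] F [ 1.43  2.31 -1.55]
home True 15.11 lane [-37.9  11.1  12.8] F [1.84 0.4  0.36]
```

View pics/s4.png

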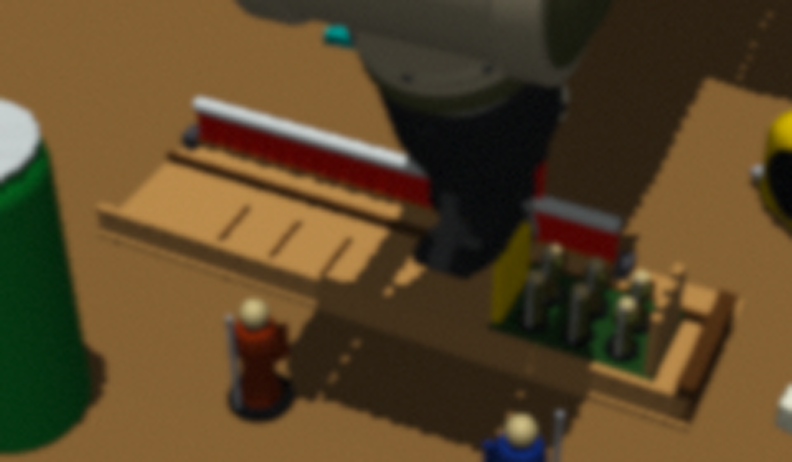

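The stop at 11 mm was a transient from the guard, because the tray still has about 14 mm to go. I'll finish in small steps and watch the force.

```bash
python3 - <<'E'
from h import *
env.hold(.2); st('rest'); f0=monitor.sense()['contact_force']@Y
y=12
while y<33:
    r=env.movel(L(-38,y,13.2),.02,guard=7); env.hold(.1); st(str(r))
    f=monitor.sense()['contact_force']@Y
    if y>18 and (r or f<f0-2.5): break
    y+=4 if y<18 else 1.5
E
```

```text
rest 15.36 lane [-37.9  11.1  12.7] F [2.24 0.75 1.47]
False 15.71 lane [-38.   11.7  13.1] F [ 2.43 -3.72 -0.77]
False 16.16 lane [-38.1  16.4  13.2] F [ 2.12 -0.37 -0.81]
False 16.61 lane [-38.   20.2  13.2] F [ 2.66 -0.43 -0.62]
False 16.96 lane [-38.   21.5  13.2] F [ 2.19 -1.49 -0.8 ]
False 17.31 lane [-38.   23.   13.2] F [ 1.89 -1.59 -1.  ]
False 17.66 lane [-38.   24.6  13.2] F [ 1.79 -1.47 -1.12]
False 18.01 lane [-37.7  25.2  13.3] F [ 2.62 -7.74 -0.16]
```

Contact with the stop came at hand y=25.2, where 25 was expected. I'll slide back along the roller past the panel with the gate still held, check the tray numerically, then let the gate follow the hand shut and withdraw.

```bash
cat > chk.py <<'E'
from h import *
def tray(fn):
    d=dict(np.load('pics/%s.npz'%fn)); im=d['frame'].astype(int)
    m=(im[...,0]>im[...,2]+60)&(im[...,1]>.75*im[...,0])&(abs(im[...,0]-im[...,1])<60)
    v,u=np.nonzero(m); p=np.array([unproj(d,(a,b),.045) for a,b in zip(u,v)])-np.array([LQ[0],LQ[1],0])
    q=np.stack([p@X,p@Y],1)*1e3; k=(abs(q[:,0])<30)&(q[:,1]>-160)&(q[:,1]<110)
    q=q[k]; print(fn,'yellow n',k.sum(),'min',q.min(0).round(1) if k.any() else '','max',q.max(0).round(1) if k.any() else '','med',np.median(q,0).round(1) if k.any() else '')
E
python3 - <<'E'
from h import *; from chk import tray
env.movel(L(-38,20,13.2),.05); st('off')
for y in (-40,-130): print(env.movel(L(-38,y,13.2),.06,guard=12)); st()
env.hold(.1); snap('top','t5',(235,180,435,300),4); tray('top0'); tray('t5')
E
```

```text
off 18.27 lane [-38.1  19.8  13.2] F [ 2.91 -1.33 -0.84]
False
 19.43 lane [-38.  -40.2  13.2] F [ 1.66 -1.76 -1.03]
False
 21.07 lane [ -38.  -130.    13.2] F [ 2.51  0.52 -0.88]
top0 yellow n 3033 min [ -29.9 -160. ] max [ 30.  109.9] med [ 2.3 18.5]
t5 yellow n 1602 min [-30.  -53.3] max [ 30.  109.5] med [ 0.6 -2.2]
```

```bash
sed -i 's/^    m=.*/    h=cv2.cvtColor(d["frame"],cv2.COLOR_RGB2HSV); m=(h[...,0]>=23)\&(h[...,0]<=33)\&(h[...,1]>190)\&(h[...,2]>90)/' chk.py; python3 - <<'E'
from chk import *
tray('top0'); tray('t5')
E
```

```text
Traceback (most recent call last):
  File "chk.py", line 5, in tray
    v,u=np.nonzero(m); p=np.array([unproj(d,(a,b),.045) for a,b in zip(u,v)])-np.array([LQ[0],LQ[1],0])
                         ~~~~~~~~~~~~~~~~~~~~~~~~~~~~~~~~~~~~~~~~~~~~~~~~~~~~^~~~~~~~~~~~~~~~~~~~~~~~~~
ValueError: operands could not be broadcast together with shapes (0,) (3,)
```

```bash
python3 - <<'E'
import cv2,numpy as np
h=cv2.cvtColor(np.load('pics/top0.npz')['frame'],cv2.COLOR_RGB2HSV); print(h[240,384:392].tolist())
E
sed -i 's/>=23/>=20/; s/>190/>150/' chk.py; python3 - <<'E'
from chk import *
tray('top0'); tray('t5')
E
```

```text
[[31, 114, 78], [24, 159, 136], [25, 157, 209], [24, 148, 223], [21, 122, 207], [18, 102, 202], [17, 97, 206], [16, 95, 206]]
top0 yellow n 41 min [ -19.8 -125.7] max [  16.7 -121.7] med [  -3.2 -123.8]
t5 yellow n 48 min [-19.2  34.7] max [15.7 39.4] med [-2.4 37. ]
```

The push board now spans lane y≈35–39, where 36–40 is expected, so the tray is home. Now I close the gate and withdraw.

```bash
python3 - <<'E'
from h import *
env.movel(L(-31.5,-130,11.5),.03,frame=ori(0)); st('upright')
env.movel(L(-20,-130,11),.03); env.movel(L(-7,-130,6.5),.03); st('off')
env.movel(L(-3,-130,130),.15); st('up')
env.reach([.151,-.503,.231],[0.42231493,0.56763876,-0.42170364,0.56709997]); st('away')
env.hold(.3)
a=snap('top','t6'); b=snap('scene','s6')
A=a['frame'][:,:,::-1][120:370,190:460]; B=b['frame'][:,:,::-1][170:400,140:500]
A=cv2.resize(A,None,fx=1.48,fy=1.48,interpolation=cv2.INTER_CUBIC); B=cv2.resize(B,(400,A.shape[0]*0+256))
c=np.zeros((max(A.shape[0],256),800,3),np.uint8); c[:A.shape[0],:A.shape[1]]=A[:,:400]; c[:256,400:]=B
cv2.imwrite('pics/fin.png',c)
from chk import tray; tray('t6')
E
```

```text
upright 21.84 lane [ -31.2 -130.    11.9] F [ 2.17  2.2  -0.22]
off 22.98 lane [  -7.2 -130.     6.3] F [-0.23 -0.64 -0.28]
up 23.96 lane [  -3.5 -129.9  129.1] F [ 0.32 -0.07 -0.78]
away 26.02 lane [-328.2 -590.7  230.8] F [-0.51 -0.72 -0.61]
t6 yellow n 47 min [-19.2  34.7] max [15.7 39.3] med [-1. 37.]
```

The viewer's limit is reached, so I'll check numerically against the first pictures.

```bash
python3 - <<'E'
from h import *
for a,b in (('top0','t6'),('scene0','s6')):
    A=np.load(f'pics/{a}.npz')['frame'];B=np.load(f'pics/{b}.npz')['frame']
    D=(cv2.absdiff(A,B).max(2)>40).astype(np.uint8)
    n,l,s,c=cv2.connectedComponentsWithStats(D)
    print(a,[(*s[i][:4].tolist(),int(s[i][4])) for i in range(1,n) if s[i][4]>5])
    if a=='top0':
        for g in (A,B):
            h=cv2.cvtColor(g,cv2.COLOR_RGB2HSV); m=((h[...,0]<6)|(h[...,0]>174))&(h[...,1]>190)&(h[...,2]>90); m[:205]=0;m[290:]=0;m[:,:240]=0;m[:,430:]=0
            v,u=np.nonzero(m); print('red',len(u),u.min(),u.max(),v.min(),v.max())
print(monitor.sense()['clock'])
E
```

```text
top0 [(251, 209, 50, 36, 1349), (340, 225, 48, 35, 1216)]
red 951 281 410 235 276
red 947 281 410 235 276
scene0 [(120, 0, 2, 8, 12), (129, 0, 3, 4, 11), (138, 0, 4, 4, 10), (168, 0, 4, 4, 11), (176, 0, 4, 3, 10), (175, 0, 16, 33, 286), (123, 2, 8, 12, 56), (148, 4, 19, 36, 475), (138, 7, 6, 10, 42), (170, 9, 3, 6, 15), (133, 12, 8, 17, 59), (132, 20, 4, 10, 24), (265, 233, 57, 44, 1105), (311, 246, 9, 7, 42), (307, 252, 6, 4, 18), (356, 260, 57, 48, 1298), (410, 277, 6, 8, 29)]
26.4167
```

```bash
python3 -c "
from h import *
job.hand_in(); st()"
```

```text
the job is handed in; nothing more can be done
the job is handed in; nothing more can be done
```

The tray is home against the end stop, the gate is shut behind it, and I handed the job in at about 26.4 s of the 43 s allowed.

With shut fingers tilted 25°, I held the gate at about 0.8–0.9 rad on its roller while the flat front of the hand pushed the tray's yellow board. Contact with the stop came at hand lane y=25.2 mm, about 25 being expected. I then slid back along the roller past the panel, let the gate follow the hand shut, and withdrew to the start pose.

**Last checks:**
- **Tray:** the push board spans lane y≈34.7–39.3 mm, where 36–40 is expected, so it is home to within about 1 mm of measuring error.
- **Gate:** in the top picture its outline is the same as in the first picture, so it is closed.
- **Bystanders:** comparing first and last pictures, the only changes on the table are the tray's old and new places. The scene camera also differs in a small patch at its upper left edge. I take that to be background, since the top view shows nothing there.

**What went wrong or could not be checked:**
- The first attempt to open the gate caught the roller under the finger's shoulder, with the gate at about 0.49 and some 12 N on the tool. I backed off before touching the tray and went in again lower.
- One force-guard stop during the push was a false trigger.
- The last push against the stop peaked at about 8 N.
- I had used up the 12 picture views, so the final state was checked only by image code, not by eye.

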